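Put the turntable in gear and close its gear cover

TASK

Put the decorating turntable in gear: ease the gear-change knob fully home towards the wheel and, where it stops against a tooth, do not force it but turn the wheel a little by its posts and try again until the teeth mesh. Then swing the cover flap over the gear case and lower it gently until it is shut, without letting it drop. Leave everything else on the table where it is.

Things in the scene. Friction and masses are not known exactly. Their poses are not given: they have to be found in the camera images.
- machine: Power turntable for decorating round mosaics, fixed to the table, pose varies. Dark base plate 200 x 360 x 20 mm (own x, y, z). Origin: underside of the base, on the table; z up. The wheel's axis stands at own (0, +85 mm), the gear case on the own -y side, and beyond the case at own y -170 to -255 mm a black motor cylinder 60 mm across, top at 85 mm.
- case_floor (a point): Middle of the floor of the grey gear case, 40 mm above the table. The case is an open-topped well, inside 72 mm (machine's own x) by 143 mm (own y), walls 6 mm, rim 96 mm above the table. The knob stands in it on a sliding plate whose top is 46 mm above the table.
- wheel_top (a point): Middle of the wheel's top, 85 mm above the table: round aluminium wheel 190 mm across with an upright axis; a 110 mm wide mosaic panel is fixed in its middle, up to 96 mm above the table. Hidden under it turns a gear of 10 equal teeth, one every 0.628 rad.
- wheel (a joint): Turn of the wheel, rad, positive anticlockwise seen from above. Out of gear it turns without end (about 1 N at a post) and stays where it is left; in gear it is locked but for a little play.
- selector (a joint): Travel of the knob, m: 0 out of gear, 0.028 fully home. About 3 N of friction; stays where left. It pushes a hidden driving tooth into the wheel's gear. If a gear tooth is in the way it stops dead at about 0.014 until the wheel is turned. It goes in within about 0.08 rad either side of the right wheel angles (one every 0.628 rad); where these are differs each time and cannot be seen or read.
- post (a point): Mid-height of one of the wheel's four equal black rubber-covered upright posts, 14 mm across, from 85 to 130 mm above the table, 78 mm from the axis, 90 degrees apart; at wheel 0 this one stands on the machine's own -x side of the axis. Push a post sideways to turn the wheel.
- knob: Black gear-change knob standing in the gear case, 32 mm across, from 46 to 87 mm above the table (widest from 60 to 82 mm); origin on its centre line 66 mm above the table. It slides along the machine's own y; +y, towards the wheel, puts it in gear. About 70 mm of free well behind it.
- flap_bar (a point): Middle of the flap's round grip bar: 10 mm thick, 90 mm long, parallel to the hinge, 126 mm from it, held at its ends by two arms 37 mm clear of the flap's plate (84 x 155 x 4 mm aluminium). At flap angle a it lies 126 mm x cos(a) to the own -x side of the hinge and 126 mm x sin(a) above it; shut, 100 mm above the table.
- flap (a joint): Angle of the cover flap of the gear case, rad: 0 shut flat on the rim, 1.57 upright, 2.45 open against its stop. Falls freely either way from upright (0.25 kg, nearly frictionless hinge).
- flap_hinge (a point): Point on the flap's hinge line, which runs along the machine's own y on the case's own +x edge, 99 mm above the table; level with the middle of the bar.
- glue: Grey glue bottle 44 mm across, 120 mm tall, standing near the machine; leave alone. Origin under its centre.
- cleaner: White bottle 64 mm across, 170 mm tall; leave alone. Origin under its centre.
- can: Drinks can 66 mm across, 120 mm tall; leave alone. Origin under its centre.
- jar: Glass jar 70 mm across, 80 mm tall; leave alone. Origin under its centre.
- pliers: Pliers 170 mm long lying flat; leave alone. Origin on the table under the pivot.
- screwdriver: Screwdriver lying flat; leave alone.
- brush: Brush lying flat; leave alone.

How it is judged:
On the way, in this order (a step that is already met when the one before it is completed fails the run):
1. the knob is fully home, in gear, with the cover still open (value of joint selector above 0.025 m and value of joint flap above 1.6 rad), for 0.2 s.
2. the cover flap is shut (value of joint flap below 0.035 rad and value of joint selector above 0.025 m), for 0.2 s.
At the end, for the whole second after the job is handed in: The knob is fully home in gear (selector beyond 0.025 m of 0.028), the cover flap is shut on the case (within 0.035 rad) and the wheel is at rest (all of step 2 and value of joint flap above -0.05 rad and velocity of joint wheel between -0.05 and 0.05 rad/s); the robot touches nothing.
It fails at once if the knob is forced (pressed with more than 60 N) (contact force between any of the fingers, the arm and knob above 60 N).
It fails at once if the flap is let drop: it falls towards shut faster than 3 rad/s over the last part of its way (value of joint flap between 0.03 and 0.6 rad and velocity of joint flap below -3 rad/s).
It fails at once if another thing on the table is shifted by more than 30 mm (distance of any of glue, cleaner, can, jar, pliers, screwdriver, brush from where it was at the start of the episode above 0.03 m).
It also fails if it takes over 72 s, if anything falls off the work surface, if the arm or the gripper's body presses on something with over 40 N, if the wrist force passes 120 N, or if a joint passes its speed limit or range.

ROBOT

A 7-joint arm with a two-finger parallel gripper is mounted at the origin on the work surface. World frame = base frame: x ahead of the robot, y to its left, z up, the work surface at z = 0. Lengths are in m, angles in rad, forces in N, time in s.
With the tool pointing down it reaches from about 0.425 to 0.875 m from the base axis. Payload 4.7 kg.
Tool frame: the origin (TCP) lies midway between the tips of the shut fingers; the grasp point (between the pads) lies 19 mm behind it (ctrl.grip_point_offset is the distance from the TCP to the grasp point, in m); z points along the fingers, y is the line along which they close (so a half turn about z gives the same grasp; the last joint's range is limited). The gripper opens to 87 mm and grips with 3 to 60 N. Pads are 19 mm wide; open, the fingers measure 117 mm over their backs; the gripper's body (75 mm by 190 mm) begins 51 mm behind the grasp point.
Start: joints at [-1.147, 0.321, -0.07, 1.45, 0.023, 1.371, -0.057], TCP at [0.259, 0.596, 0.223] pointing down, gripper open.
Joint ranges: [-2.86, 2.86], [-0.3, 2.09], [-1.38, 1.24], [0.06, 2.45], [-1.56, 4.7], [0.09, 2.05], [-2.69, 2.69]. Speed limits (rad/s): [2.57, 2.57, 3.14, 3.14, 3.14, 3.14, 3.14].

INTERFACE

Orientations are given as a rotation vector (axis times angle).
In Python, from bench import ctrl gives the robot as it stands. The module is installed in compiled form; this text tells all that it offers.
- The arm moves only by the shell command python3 -m handwheel 'ROWS' [OPENING] [FORCE]. ROWS is JSON, a list of rows, each an object of numbers: "x", "y", "z": the shift along the tool's x, y, z in m; "wx", "wy", "wz": the turn, a rotation vector about the tool's x, y, z in degrees. A call has 1 to 10 rows; each row is the pose to reach, as a shift and turn from the pose commanded when the call began, along the tool's axes at that moment; what a row does not reach only later rows make up. A row lasts 1/12 s, in which the tool goes at most 41.7 mm and 7.16 degrees, less where a joint would pass 70% of its speed; a pose out of reach is approached as far as the arm can. A call with a gripper value outside its range is refused whole. OPENING is the finger opening in m, from 0 to 0.087, set as the call begins (- or left out, the last holds). The fingers move at their own pace and stop on an object; FORCE is the grip in N (left out, the last holds). Time passes only in rows, so rows that repeat a pose let the fingers close. It gives the time, the measured TCP pose, the force, the opening and the grip force at its end, in the units of the state.
- ctrl.get_state(): the state, without advancing time (a new reading comes with each control period).
- ctrl.get_image(name): name is "scene" or "top" or "wrist"; returns a dict with "image" (480x640x3 uint8, red, green, blue), "K" (3x3 intrinsics, pixels), "world_to_cam" (4x4, takes a point from world to camera coordinates); the wrist camera has in their place "hand_eye" (4x4, takes a point from camera to tool coordinates, whose origin is the TCP and whose axes are the flange's). Camera axes: x right, y down, z forward; pixel columns grow to the right and rows downward; lengths in m; the calibration is good to about 2 mm. A picture is of the moment at which its call begins: read the wrist's pose just before it. There is no depth.
- ctrl.close_job(): hands the job in; it is judged then, once.
The state is a dict: "time": time; "joint_positions": joint angles; "qd": joint speeds; "joint_torque": joint torques, N m; "position": TCP position; "tool_rot": TCP orientation; "ft_force": force on the tool from outside, world axes, zero at the start; "torque": the same for the moment, N m; "grip_width": opening from 0.0 (shut) to 1.0 (fully open); "grip_force": force on a finger pad.
Only numpy, scipy, OpenCV 4.12 (cv2) and the standard library are available. Lean on these libraries where they do the work, as an engineer would, in place of code of your own. Each camera call takes 0.05 s, during which the arm holds its last target. There are 200 camera calls.

## Working session

There is one attempt and no reset: what is moved stays moved. The work goes in short steps, Python scripts to look and compute and a shell command to move; the robot and the scene stay as the last step left them, time stands still between calls to the robot, and variables do not carry over. Pictures are saved under pics/ and viewed, at most 10 in all, crops included, and the job is handed in when it is done.

```bash
mkdir -p pics; python3 - <<'E'
from bench import ctrl
import cv2,numpy as np
s=ctrl.get_state();print({k:np.round(v,3).tolist() for k,v in s.items()})
for n in("scene","top"):
    d=ctrl.get_image(n);cv2.imwrite(f"pics/{n}0.png",d["image"][:,:,::-1]);print(n,d["K"].tolist(),np.round(d["world_to_cam"],4).tolist())
d=ctrl.get_image("wrist");print(np.round(d["hand_eye"],4).tolist())
E
```

```text
{'time': 0.0, 'joint_positions': [-1.147, 0.322, -0.07, 1.452, 0.023, 1.371, -0.057], 'qd': [0.001, -0.001, -0.001, 0.0, 0.002, -0.001, -0.001], 'joint_torque': [0.0, -49.13, -0.404, -31.252, -0.064, 0.044, 0.0], 'position': [0.259, 0.596, 0.221], 'tool_rot': [-0.639, -3.076, 0.003], 'ft_force': [0.773, -0.506, 0.855], 'torque': [-0.037, 0.006, -0.021], 'grip_force': 0.0, 'grip_width': 1.004}
scene [[492.80400301588725, 0.0, 320.31064135217946], [0.0, 492.80400301588725, 244.39807308248317], [0.0, 0.0, 1.0]] [[0.7913, 0.6115, 0.0011, -0.3927], [0.4921, -0.6357, -0.5948, -0.1897], [-0.363, 0.4712, -0.8039, 1.4575], [0.0, 0.0, 0.0, 1.0]]
top [[503.9458770090964, 0.0, 321.3132863384351], [0.0, 503.9458770090964, 238.7841489772711], [0.0, 0.0, 1.0]] [[-0.0003, -1.0, 0.0089, -0.0267], [-0.986, -0.0012, -0.1667, 0.5307], [0.1667, -0.0088, -0.986, 1.4523], [0.0, 0.0, 0.0, 1.0]]
[[0.0018, -0.9673, -0.2536, 0.0687], [1.0, 0.0016, 0.0007, 0.0008], [-0.0003, -0.2536, 0.9673, -0.1635], [0.0, 0.0, 0.0, 1.0]]
```

View pics/top0.png

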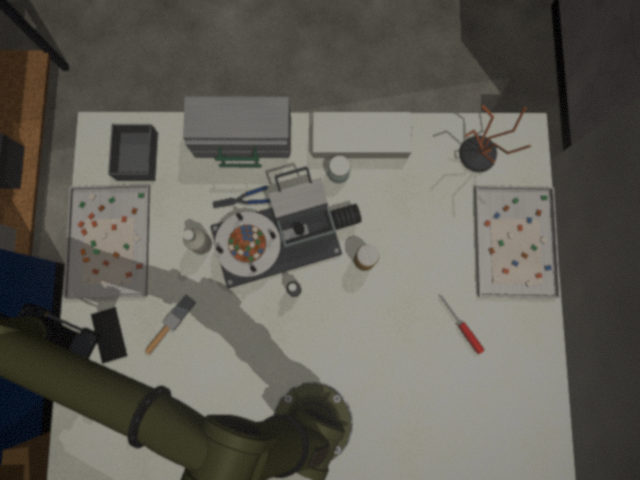

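View pics/scene0.png

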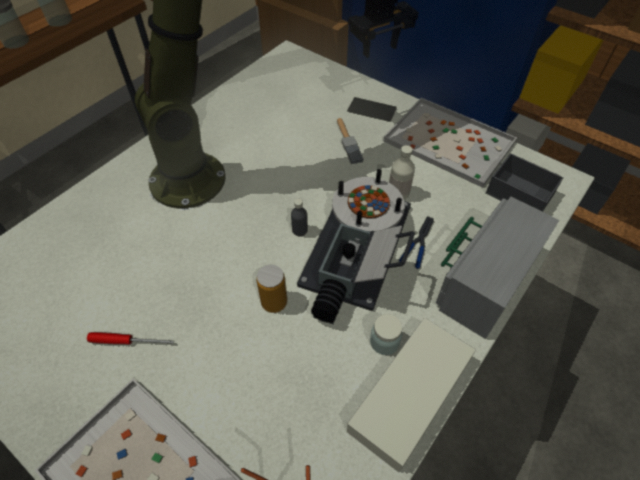

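The top view shows the wheel at about (247,243), the knob at (299,228), the motor at (345,214), and the open flap with its bar at about (290,172). I'll zoom in and measure.

```bash
cat > h.py <<'E'
from bench import ctrl
import cv2,numpy as np
from scipy.spatial.transform import Rotation as R
def cast(d,uv,z,T=None):
    """pixel to world point at height z"""
    M=np.linalg.inv(d["world_to_cam"]) if T is None else T
    r=M[:3,:3]@np.linalg.solve(d["K"],[uv[0],uv[1],1.]);o=M[:3,3]
    return o+r*(z-o[2])/r[2]
def proj(d,p):
    c=d["world_to_cam"]@np.append(p,1);q=d["K"]@c[:3];return q[:2]/q[2]
def blobs(img,lo,hi,roi,amin=15):
    x0,y0,x1,y1=roi;m=cv2.inRange(cv2.cvtColor(img[y0:y1,x0:x1],cv2.COLOR_RGB2HSV),lo,hi)
    n,_,st,c=cv2.connectedComponentsWithStats(m)
    return [(c[i]+[x0,y0],st[i,2:].tolist()) for i in range(1,n) if st[i,4]>=amin]
E
python3 - <<'E'
from h import *
t=ctrl.get_image("top");s=ctrl.get_image("scene")
for n,d,(a,b,c,e) in(("t",t,(190,150,380,300)),("s",s,(280,150,450,330))):
    k=4;cr=d["image"][b:e,a:c,::-1];cv2.imwrite(f"pics/{n}z.png",cv2.resize(cr,None,fx=4,fy=4 if n=="t" else 3.3,interpolation=cv2.INTER_CUBIC))
    print(n)
    for q,w in blobs(d["image"],(0,0,0),(179,255,45),(a,b,c,e),6):print(np.round(q,1),w)
E
```

```text
t
[341.9 217.2] [22, 21, 198]
[355.4 212.8] [9, 16, 58]
[326.  215.6] [5, 10, 14]
[239.  216.5] [3, 4, 6]
[297.5 226.9] [11, 13, 102]
[326.1 228.2] [10, 8, 28]
[272.1 234.7] [3, 4, 7]
[312.7 232.8] [5, 3, 6]
[219.1 249.4] [3, 4, 7]
s
[357.7 160.4] [7, 2, 10]
[378.1 175.8] [5, 14, 47]
[340.5 187.9] [4, 14, 53]
[397.7 205.2] [6, 13, 53]
[403.6 215.9] [12, 21, 78]
[299.9 224. ] [15, 27, 250]
[358.8 217.4] [5, 14, 58]
[337.8 274.6] [86, 111, 3940]
[412.3 241.2] [47, 50, 372]
```

View pics/tz.png

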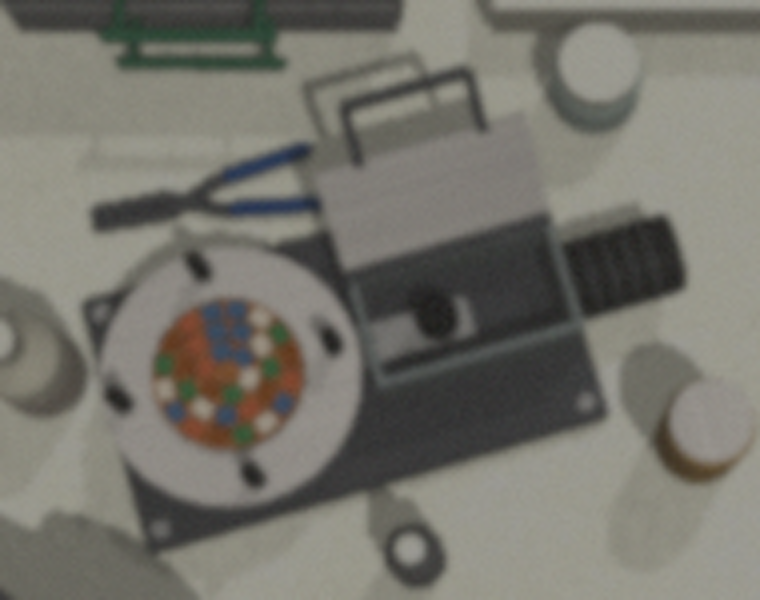

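View pics/sz.png

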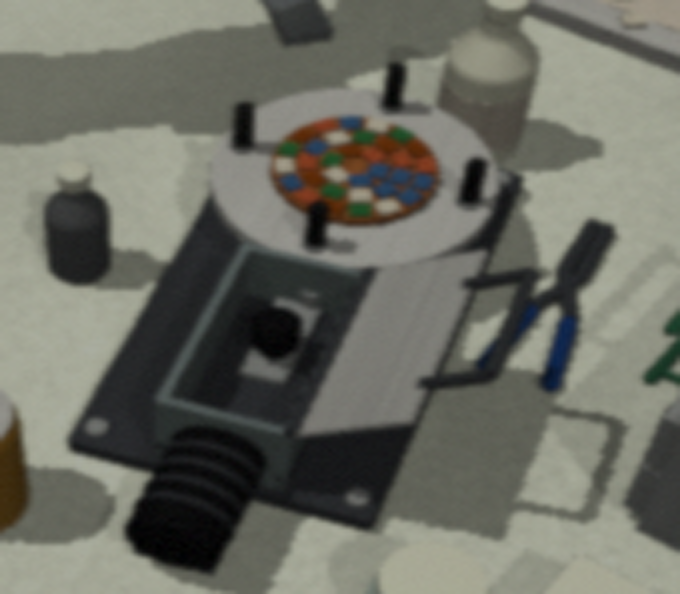

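The top crop shows the wheel centred at (248,244), the base screws at (215,228.5), (230,282) and (336.5,250.5), the knob at (298,227) and the bar at (291,172). The scene crop shows four post tops. Next I'll solve the machine pose.

```bash
cat > pose.py <<'E'
from h import *
t=ctrl.get_image("top");s=ctrl.get_image("scene")
sc=[cast(t,u,.02)[:2] for u in((215,228.5),(230,282.2),(336.5,250.5))]
print("screws",np.round(sc,4).tolist(),"d",[round(float(np.linalg.norm(sc[i]-sc[j])),3) for i,j in((0,1),(1,2),(0,2))])
w=cast(t,(247.8,243.7),.085);print("wheel",w.round(4))
k=cast(t,(299,228.5),.087);print("knob",k.round(4),cast(s,(348.5,247),.07).round(4))
pt=np.array([cast(s,u,.13) for u in((340.8,181.8),(379.2,170),(399.2,199.1),(359.5,212.1))])
print("posts",pt[:,:2].round(4).tolist(),"mean",pt.mean(0).round(4),"r",np.linalg.norm((pt-pt.mean(0))[:,:2],axis=1).round(3))
pt2=np.array([cast(t,u,.085+.0225) for u in ((239.4,216.3),(272.4,234.7),(219.4,249.4),(253,268))])
print("postsT",pt2[:,:2].round(4).tolist(),pt2.mean(0).round(4))
b=cast(t,(291.5,172),.179);print("bar",b.round(4))
e=(sc[1]-sc[2]);yaw=np.arctan2(-e[0],e[1]);e2=sc[0]-sc[1];print("yaw",yaw,np.arctan2(e2[1],e2[0]))
o=(sc[0]+sc[2])/2;print("origin",o)
Rm=np.array([[np.cos(yaw),-np.sin(yaw)],[np.sin(yaw),np.cos(yaw)]])
for n,p in(("wheel",w),("knob",k),("bar",b),("pm",pt.mean(0)),*[("post",q) for q in pt]):print(n,"own",(Rm.T@(p[:2]-o)).round(4))
E
python3 pose.py
```

```text
screws [[0.566, 0.2949], [0.4037, 0.2448], [0.4991, -0.0723]] d [0.17, 0.331, 0.373]
wheel [0.5092 0.1857 0.085 ]
knob [0.5536 0.0385 0.087 ] [0.5468 0.0492 0.07  ]
posts [[0.4322, 0.1695], [0.487, 0.2661], [0.5838, 0.2113], [0.5294, 0.115]] mean [0.5081 0.1904 0.13  ] r [0.079 0.079 0.079 0.078]
postsT [[0.585, 0.2085], [0.5317, 0.1133], [0.4892, 0.2624], [0.4365, 0.1663]] [0.5106 0.1876 0.1075]
bar [0.6948 0.057  0.179 ]
yaw 0.29246289203862885 0.29958487807366285
origin [0.53256792 0.1112958 ]
wheel own [-0.0009  0.078 ]
knob own [-0.0008 -0.0758]
bar own [ 0.1397 -0.0988]
pm own [-0.0006  0.0828]
post own [-0.0794  0.0846]
post own [0.001  0.1613]
post own [0.0779 0.0809]
post own [-0.002   0.0044]
```

```bash
cat > own.py <<'E'
import sys
from h import *
O=np.array([.5330,.1100,0]);Y=.294;M=R.from_euler("z",Y)
s=ctrl.get_state();T=R.from_rotvec(s["tool_rot"])
p=M.inv().apply(s["position"]-O)
print("t",round(s["time"],2),"own mm",(p*1e3).round(1),"F own",M.inv().apply(s["ft_force"]).round(1),"euler vs own-down",(M*R.from_matrix([[-1,0,0],[0,1,0],[0,0,-1]])).inv().__mul__(T).as_rotvec(degrees=True).round(2))
if len(sys.argv)>3:
    g=O+M.apply(np.array(sys.argv[1:4],float)/1e3)
    D=M*R.from_matrix([[-1,0,0],[0,1,0],[0,0,-1]])
    print("tool shift m",T.inv().apply(g-s["position"]).round(4),"turn deg",(T.inv()*D).as_rotvec(degrees=True).round(2))
E
python3 own.py 0 -122 190
```

```text
t 0.35 own mm [-121.4  544.6  222.3] F own [ 0.3 -0.5  0. ] euler vs own-down [2.000e-02 0.000e+00 4.032e+01]
tool shift m [-0.524  -0.4297  0.0325] turn deg [-2.000e-02 -0.000e+00 -4.032e+01]
```

```bash
python3 -m handwheel '[{"x":-0.03,"y":-0.024,"wz":-6},{"x":-0.06,"y":-0.048,"wz":-12},{"x":-0.09,"y":-0.072,"wz":-18},{"x":-0.12,"y":-0.096,"wz":-24},{"x":-0.15,"y":-0.12,"wz":-30},{"x":-0.18,"y":-0.144,"wz":-36},{"x":-0.21,"y":-0.168,"wz":-40.3},{"x":-0.24,"y":-0.192,"wz":-40.3},{"x":-0.262,"y":-0.215,"wz":-40.3},{"x":-0.262,"y":-0.215,"wz":-40.3}]' 0 10; python3 own.py 0 -122 190
```

```text
t 0.35 own mm [-121.4  544.6  222.3] F own [ 0.3 -0.5  0. ] euler vs own-down [2.000e-02 0.000e+00 4.032e+01]
tool shift m [-0.524  -0.4297  0.0325] turn deg [-2.000e-02 -0.000e+00 -4.032e+01]invalid input at $[0]: expected keys x, y, z, wx, wy, wz
```

```bash
python3 -m handwheel '[{"x":-0.03,"y":-0.024,"z":0,"wx":0,"wy":0,"wz":-6},{"x":-0.06,"y":-0.048,"z":0,"wx":0,"wy":0,"wz":-12},{"x":-0.09,"y":-0.072,"z":0,"wx":0,"wy":0,"wz":-18},{"x":-0.12,"y":-0.096,"z":0,"wx":0,"wy":0,"wz":-24},{"x":-0.15,"y":-0.12,"z":0,"wx":0,"wy":0,"wz":-30},{"x":-0.18,"y":-0.144,"z":0,"wx":0,"wy":0,"wz":-36},{"x":-0.21,"y":-0.168,"z":0,"wx":0,"wy":0,"wz":-40.3},{"x":-0.24,"y":-0.192,"z":0,"wx":0,"wy":0,"wz":-40.3},{"x":-0.262,"y":-0.215,"z":0,"wx":0,"wy":0,"wz":-40.3},{"x":-0.262,"y":-0.215,"z":0,"wx":0,"wy":0,"wz":-40.3}]' 0 10; python3 own.py 0 -122 190
```

```text
time: 1.18
position: [0.4175, 0.2869, 0.223]
tool_rot: [-0.442, 3.109, -0.005]
ft_force: [0.7, -0.1, 1.0]
grip_width: 0.325
grip_force: 0.0
t 1.18 own mm [-59.2 202.8 223. ] F own [ 0.6 -0.3  1. ] euler vs own-down [ 0.18 -0.07  0.65]
tool shift m [-0.0629 -0.324   0.0341] turn deg [-0.18  0.07 -0.65]
```

```bash
python3 -m handwheel '[{"x":-0.008,"y":-0.04,"z":0,"wx":0,"wy":0,"wz":0},{"x":-0.016,"y":-0.08,"z":0,"wx":0,"wy":0,"wz":0},{"x":-0.024,"y":-0.12,"z":0,"wx":0,"wy":0,"wz":0},{"x":-0.032,"y":-0.16,"z":0,"wx":0,"wy":0,"wz":0},{"x":-0.04,"y":-0.2,"z":0,"wx":0,"wy":0,"wz":0},{"x":-0.048,"y":-0.24,"z":0,"wx":0,"wy":0,"wz":0},{"x":-0.056,"y":-0.28,"z":0,"wx":0,"wy":0,"wz":0},{"x":-0.063,"y":-0.315,"z":0.015,"wx":0,"wy":0,"wz":0},{"x":-0.063,"y":-0.315,"z":0.03,"wx":0,"wy":0,"wz":0},{"x":-0.063,"y":-0.315,"z":0.03,"wx":0,"wy":0,"wz":0}]' >/dev/null; python3 own.py 0 -122 66
python3 - <<'E'
from h import *
s=ctrl.get_state();d=ctrl.get_image("wrist");print(d["K"].tolist())
W=np.eye(4);W[:3,:3]=R.from_rotvec(s["tool_rot"]).as_matrix();W[:3,3]=s["position"]
np.savez("w.npz",T=W@d["hand_eye"],K=d["K"]);cv2.imwrite("pics/w1.png",d["image"][:,:,::-1])
E
```

```text
t 2.02 own mm [   0.2 -106.1  189.7] F own [-1.3  0.5 -0.8] euler vs own-down [-0.    0.28  0.32]
tool shift m [-0.0005 -0.0159  0.1237] turn deg [ 0.   -0.28 -0.32]
[[360.38386461670495, 0.0, 321.31630259490476], [0.0, 360.38386461670495, 240.56360575763074], [0.0, 0.0, 1.0]]
```

View pics/w1.png

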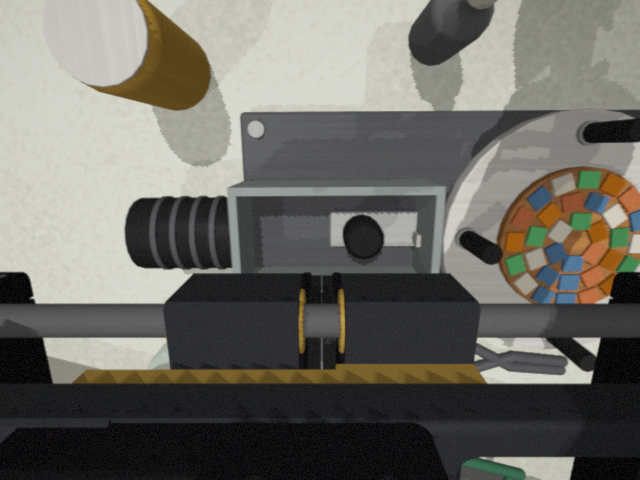

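The wrist view shows the knob at (363,237), the near rim's inner corners at about (240,190) and (440,187), a post top near (487,248), and the shut fingers at (322,320).

```bash
python3 - <<'E'
from h import *
z=np.load("w.npz");d={"K":z["K"]};M=R.from_euler("z",.294);O=np.array([.533,.11,0])
for n,u,h in(("knob",(363,236),.085),("rimA",(229,188),.096),("rimB",(446,187),.096),("screw",(256,129),.02),("post",(490,253),.13),("post2",(635,130),.13)):
    print(n,(M.inv().apply(cast(d,u,h,z["T"])-O)*1e3).round(1))
E
```

```text
knob [ -1.8 -73.6  85. ]
rimA [ -40.  -171.1   96. ]
rimB [-40.1 -16.8  96. ]
screw [ -83.8 -163.    20. ]
post [ -1.1   3.5 130. ]
post2 [-76.9  81.  130. ]
```

```bash
python3 -m handwheel '[{"x":0,"y":-0.016,"z":0,"wx":0,"wy":0,"wz":0},{"x":0,"y":-0.016,"z":0.03,"wx":0,"wy":0,"wz":0},{"x":0,"y":-0.016,"z":0.06,"wx":0,"wy":0,"wz":0},{"x":0,"y":-0.016,"z":0.085,"wx":0,"wy":0,"wz":0},{"x":0,"y":-0.016,"z":0.105,"wx":0,"wy":0,"wz":0},{"x":0,"y":-0.016,"z":0.118,"wx":0,"wy":0,"wz":0},{"x":0,"y":-0.016,"z":0.124,"wx":0,"wy":0,"wz":0},{"x":0,"y":-0.016,"z":0.124,"wx":0,"wy":0,"wz":0}]' ; python3 own.py
```

```text
time: 2.73
position: [0.5693, -0.0027, 0.0681]
tool_rot: [0.462, -3.106, -0.001]
ft_force: [-0.3, -0.2, -0.8]
grip_width: 0.007
grip_force: 0.0
t 2.73 own mm [   2.1 -118.4   68.1] F own [-0.3 -0.1 -0.8] euler vs own-down [-0.04  0.06 -0.08]
```

```bash
python3 -m handwheel '[{"x":0,"y":0.004,"z":0,"wx":0,"wy":0,"wz":0},{"x":0,"y":0.008,"z":0,"wx":0,"wy":0,"wz":0},{"x":0,"y":0.012,"z":0,"wx":0,"wy":0,"wz":0},{"x":0,"y":0.015,"z":0,"wx":0,"wy":0,"wz":0},{"x":0,"y":0.018,"z":0,"wx":0,"wy":0,"wz":0},{"x":0,"y":0.02,"z":0,"wx":0,"wy":0,"wz":0},{"x":0,"y":0.022,"z":0,"wx":0,"wy":0,"wz":0}]' >/dev/null; python3 own.py;  python3 -m handwheel '[{"x":0,"y":0.002,"z":0,"wx":0,"wy":0,"wz":0},{"x":0,"y":0.004,"z":0,"wx":0,"wy":0,"wz":0},{"x":0,"y":0.006,"z":0,"wx":0,"wy":0,"wz":0},{"x":0,"y":0.008,"z":0,"wx":0,"wy":0,"wz":0}]' >/dev/null; python3 own.py
```

```text
t 3.32 own mm [  2.4 -98.4  69. ] F own [-1.4 -3.2  0.8] euler vs own-down [ 0.08 -0.05  0.02]
t 3.65 own mm [  2.4 -90.4  68.9] F own [ 0.6 -4.2  1.9] euler vs own-down [ 0.04 -0.05  0.07]
```

```bash
python3 -m handwheel '[{"x":0,"y":0.0015,"z":0,"wx":0,"wy":0,"wz":0},{"x":0,"y":0.003,"z":0,"wx":0,"wy":0,"wz":0},{"x":0,"y":0.003,"z":0,"wx":0,"wy":0,"wz":0}]' >/dev/null; python3 own.py;  python3 -m handwheel '[{"x":0,"y":0.001,"z":0,"wx":0,"wy":0,"wz":0},{"x":0,"y":0.002,"z":0,"wx":0,"wy":0,"wz":0},{"x":0,"y":0.002,"z":0,"wx":0,"wy":0,"wz":0}]' >/dev/null; python3 own.py
```

```text
t 3.9 own mm [  2.4 -89.5  69. ] F own [ 1.1 -7.8  1.8] euler vs own-down [ 0.21 -0.08  0.09]
t 4.15 own mm [  2.4 -89.4  69.1] F own [  1.  -10.5   0.2] euler vs own-down [ 0.34 -0.1   0.15]
```

```bash
python3 -m handwheel '[{"x":0,"y":-0.01,"z":0,"wx":0,"wy":0,"wz":0},{"x":0,"y":-0.012,"z":-0.015,"wx":0,"wy":0,"wz":0},{"x":0,"y":-0.012,"z":-0.042,"wx":0,"wy":0,"wz":0},{"x":0.02,"y":0.0,"z":-0.042,"wx":0,"wy":0,"wz":0},{"x":0.042,"y":0.03,"z":-0.042,"wx":0,"wy":0,"wz":0},{"x":0.042,"y":0.06,"z":-0.042,"wx":0,"wy":0,"wz":0},{"x":0.042,"y":0.09,"z":-0.042,"wx":0,"wy":0,"wz":0},{"x":0.042,"y":0.09,"z":-0.042,"wx":0,"wy":0,"wz":0}]' >/dev/null; python3 own.py -18 4 108
```

```text
t 4.82 own mm [-40.7  13.9 110.2] F own [ 0.1  0.5 -0.9] euler vs own-down [-0.32  0.09 -0.5 ]
tool shift m [-0.0226 -0.0101  0.0021] turn deg [ 0.32 -0.09  0.5 ]
```

```bash
python3 -m handwheel '[{"x":-0.008,"y":-0.008,"z":0.002,"wx":0,"wy":0,"wz":0},{"x":-0.014,"y":-0.008,"z":0.002,"wx":0,"wy":0,"wz":0},{"x":-0.02,"y":-0.008,"z":0.002,"wx":0,"wy":0,"wz":0},{"x":-0.025,"y":-0.008,"z":0.002,"wx":0,"wy":0,"wz":0},{"x":-0.03,"y":-0.008,"z":0.002,"wx":0,"wy":0,"wz":0},{"x":-0.034,"y":-0.008,"z":0.002,"wx":0,"wy":0,"wz":0},{"x":-0.034,"y":-0.008,"z":0.002,"wx":0,"wy":0,"wz":0}]' >/dev/null; python3 own.py
python3 - <<'E'
from h import *
M=R.from_euler("z",.294);O=np.array([.533,.11,0])
s=ctrl.get_image("scene")
P=[]
for q,w in blobs(s["image"],(0,0,0),(179,255,45),(325,160,415,225),25):
    p=M.inv().apply(cast(s,q,.1075)-O)*1e3-[0,85,0];r=np.hypot(*p[:2])
    print(p[:2].round(1),w,round(r,1),"mod90 rad",round((np.arctan2(p[1],p[0])+np.pi/4)%(np.pi/2)-np.pi/4,3))
E
```

```text
t 5.4 own mm [ -5.3  -3.3 108.3] F own [-0.8 -0.9  0.1] euler vs own-down [0.02 0.03 0.08]
[-33.9   0.1] [58, 65, 2431] 33.9 mod90 rad -0.003
[76.1 11. ] [7, 14, 60] 76.9 mod90 rad 0.144
[100.8 -33.3] [12, 19, 74] 106.2 mod90 rad -0.319
```

```bash
python3 -m handwheel '[{"x":0.008,"y":-0.01,"z":0,"wx":0,"wy":0,"wz":0},{"x":0.004,"y":-0.045,"z":0,"wx":0,"wy":0,"wz":0},{"x":-0.004,"y":-0.08,"z":0,"wx":0,"wy":0,"wz":0},{"x":-0.006,"y":-0.107,"z":0,"wx":0,"wy":0,"wz":0},{"x":-0.006,"y":-0.107,"z":0.004,"wx":0,"wy":0,"wz":0},{"x":-0.006,"y":-0.107,"z":0.02,"wx":0,"wy":0,"wz":0},{"x":-0.006,"y":-0.107,"z":0.035,"wx":0,"wy":0,"wz":0},{"x":-0.006,"y":-0.107,"z":0.04,"wx":0,"wy":0,"wz":0},{"x":-0.006,"y":-0.107,"z":0.04,"wx":0,"wy":0,"wz":0}]' >/dev/null; python3 own.py
```

```text
t 6.2 own mm [  -1.4 -109.4   67.3] F own [ 0.1  0.2 -0.2] euler vs own-down [-0.04  0.15  0.02]
```

```bash
python3 -m handwheel '[{"x":0,"y":0.005,"z":0,"wx":0,"wy":0,"wz":0},{"x":0,"y":0.01,"z":0,"wx":0,"wy":0,"wz":0},{"x":0,"y":0.015,"z":0,"wx":0,"wy":0,"wz":0},{"x":0,"y":0.018,"z":0,"wx":0,"wy":0,"wz":0},{"x":0,"y":0.021,"z":0,"wx":0,"wy":0,"wz":0},{"x":0,"y":0.024,"z":0,"wx":0,"wy":0,"wz":0},{"x":0,"y":0.026,"z":0,"wx":0,"wy":0,"wz":0},{"x":0,"y":0.026,"z":0,"wx":0,"wy":0,"wz":0}]' >/dev/null; python3 own.py
```

```text
t 6.87 own mm [  0.7 -89.5  69.5] F own [  0.9 -11.2  -1.7] euler vs own-down [ 0.44 -0.18  0.17]
```

```bash
python3 -m handwheel '[{"x":0,"y":-0.012,"z":0,"wx":0,"wy":0,"wz":0},{"x":0,"y":-0.012,"z":-0.03,"wx":0,"wy":0,"wz":0},{"x":0.02,"y":0.0,"z":-0.042,"wx":0,"wy":0,"wz":0},{"x":0.03,"y":0.03,"z":-0.04,"wx":0,"wy":0,"wz":0},{"x":0.03,"y":0.06,"z":-0.04,"wx":0,"wy":0,"wz":0},{"x":0.03,"y":0.088,"z":-0.04,"wx":0,"wy":0,"wz":0},{"x":0.02,"y":0.088,"z":-0.04,"wx":0,"wy":0,"wz":0},{"x":0.011,"y":0.088,"z":-0.04,"wx":0,"wy":0,"wz":0},{"x":0.004,"y":0.088,"z":-0.04,"wx":0,"wy":0,"wz":0},{"x":-0.002,"y":0.088,"z":-0.04,"wx":0,"wy":0,"wz":0}]' >/dev/null; python3 own.py;python3 -m handwheel '[{"x":-0.005,"y":0,"z":0,"wx":0,"wy":0,"wz":0},{"x":-0.005,"y":0,"z":0,"wx":0,"wy":0,"wz":0}]' >/dev/null; python3 own.py
cat > wheel.py <<'E'
from h import *
M=R.from_euler("z",.294);O=np.array([.533,.11,0])
s=ctrl.get_image("scene")
for q,w in blobs(s["image"],(0,0,0),(179,255,45),(325,160,415,225),25):
    p=M.inv().apply(cast(s,q,.1075)-O)*1e3-[0,85,0];r=np.hypot(*p[:2])
    if 70<r<86:print(p[:2].round(1),w,round(r,1),"mod90 rad",round((np.arctan2(p[1],p[0])+np.pi/4)%(np.pi/2)-np.pi/4,3))
E
python3 wheel.py
```

```text
t 7.7 own mm [  2.2   4.  108.4] F own [-2.2  4.   2.5] euler vs own-down [-0.06  0.11  0.1 ]
t 7.87 own mm [  8.2   4.2 108.4] F own [-1.1  1.1  0.3] euler vs own-down [-0.02 -0.01  0.05]
[-74.5 -26.4] [6, 14, 74] 79.1 mod90 rad 0.341
[72.7 25.2] [7, 14, 63] 76.9 mod90 rad 0.334
```

```bash
python3 -m handwheel '[{"x":0.006,"y":-0.01,"z":0,"wx":0,"wy":0,"wz":0},{"x":0.008,"y":-0.045,"z":0,"wx":0,"wy":0,"wz":0},{"x":0.008,"y":-0.08,"z":0,"wx":0,"wy":0,"wz":0},{"x":0.008,"y":-0.112,"z":0,"wx":0,"wy":0,"wz":0},{"x":0.008,"y":-0.115,"z":0.004,"wx":0,"wy":0,"wz":0},{"x":0.008,"y":-0.115,"z":0.02,"wx":0,"wy":0,"wz":0},{"x":0.008,"y":-0.115,"z":0.035,"wx":0,"wy":0,"wz":0},{"x":0.008,"y":-0.115,"z":0.04,"wx":0,"wy":0,"wz":0},{"x":0.008,"y":-0.115,"z":0.04,"wx":0,"wy":0,"wz":0}]' >/dev/null; python3 own.py
python3 -m handwheel '[{"x":0,"y":0.005,"z":0,"wx":0,"wy":0,"wz":0},{"x":0,"y":0.01,"z":0,"wx":0,"wy":0,"wz":0},{"x":0,"y":0.015,"z":0,"wx":0,"wy":0,"wz":0},{"x":0,"y":0.018,"z":0,"wx":0,"wy":0,"wz":0},{"x":0,"y":0.021,"z":0,"wx":0,"wy":0,"wz":0},{"x":0,"y":0.024,"z":0,"wx":0,"wy":0,"wz":0},{"x":0,"y":0.027,"z":0,"wx":0,"wy":0,"wz":0},{"x":0,"y":0.027,"z":0,"wx":0,"wy":0,"wz":0}]' >/dev/null; python3 own.py
```

```text
t 8.67 own mm [  -2.8 -111.8   67.2] F own [-0.4  0.1 -0. ] euler vs own-down [0.02 0.18 0.11]
t 9.33 own mm [ -0.3 -84.3  69.2] F own [-0.2 -3.3  2.4] euler vs own-down [ 0.07 -0.08  0.03]
```

Past the tooth (−84 mm, 3 N), so it is meshing. I'll push it home.

```bash
python3 -m handwheel '[{"x":0,"y":0.002,"z":0,"wx":0,"wy":0,"wz":0},{"x":0,"y":0.004,"z":0,"wx":0,"wy":0,"wz":0},{"x":0,"y":0.006,"z":0,"wx":0,"wy":0,"wz":0},{"x":0,"y":0.008,"z":0,"wx":0,"wy":0,"wz":0},{"x":0,"y":0.01,"z":0,"wx":0,"wy":0,"wz":0},{"x":0,"y":0.012,"z":0,"wx":0,"wy":0,"wz":0},{"x":0,"y":0.012,"z":0,"wx":0,"wy":0,"wz":0}]' >/dev/null; python3 own.py;  python3 -m handwheel '[{"x":0,"y":0.0015,"z":0,"wx":0,"wy":0,"wz":0},{"x":0,"y":0.003,"z":0,"wx":0,"wy":0,"wz":0},{"x":0,"y":0.003,"z":0,"wx":0,"wy":0,"wz":0},{"x":0,"y":0.003,"z":0,"wx":0,"wy":0,"wz":0}]' >/dev/null; python3 own.py
```

```text
t 9.92 own mm [ -0.3 -75.3  69.2] F own [  0.9 -11.6   3.4] euler vs own-down [ 0.27 -0.11  0.11]
t 10.25 own mm [ -0.6 -75.1  69.3] F own [  0.6 -15.2   2.4] euler vs own-down [ 0.44 -0.12  0.23]
```

```bash
python3 -m handwheel '[{"x":0,"y":-0.015,"z":0,"wx":0,"wy":0,"wz":0},{"x":0,"y":-0.025,"z":-0.01,"wx":0,"wy":0,"wz":0},{"x":0,"y":-0.03,"z":-0.04,"wx":0,"wy":0,"wz":0},{"x":0,"y":-0.03,"z":-0.08,"wx":0,"wy":0,"wz":0},{"x":0,"y":-0.03,"z":-0.12,"wx":0,"wy":0,"wz":0},{"x":0,"y":-0.03,"z":-0.16,"wx":0,"wy":0,"wz":0},{"x":0,"y":-0.03,"z":-0.19,"wx":0,"wy":0,"wz":0},{"x":0,"y":-0.03,"z":-0.19,"wx":0,"wy":0,"wz":0}]' 0.05 10 >/dev/null; python3 own.py 139 -95 250
python3 - <<'E'
from h import *
M=R.from_euler("z",.294);O=np.array([.533,.11,0])
print(np.round(ctrl.get_state()["joint_positions"],2))
t=ctrl.get_image("top")
f=lambda u,z:(M.inv().apply(cast(t,u,z)-O)*1e3).round(1)
print("glue",f((292.5,287),.12),"can",f((367,255),.12))
a,b=(190+345/4,150+105/4),(190+468/4,150+72/4)
print("bar ends",f(a,.179),f(b,.179))
s=ctrl.get_image("scene");g=lambda u,z:(M.inv().apply(cast(s,u,z)-O)*1e3).round(1)
print("bar scene",g((280+537/4,150+270/3.3),.179),g((280+490/4,150+376/3.3),.179))
w=ctrl.get_image("wrist");cv2.imwrite("pics/w2.png",w["image"][:,:,::-1])
E
```

```text
t 10.92 own mm [  2.1 -97.9 266.2] F own [ 0.2 -0.3  1. ] euler vs own-down [-0.05 -0.63 -0.06]
tool shift m [-0.1367  0.0027  0.0177] turn deg [0.05 0.63 0.06]
[-0.43  0.11  0.39  1.63 -0.05  1.4   1.83]
glue [-160.5   -9.7  120. ] can [-134.9 -234.9  120. ]
bar ends [139.9 -54.  179. ] [ 138.2 -141.9  179. ]
bar scene [142.  -46.1 179. ] [ 140.3 -140.9  179. ]
```

View pics/w2.png

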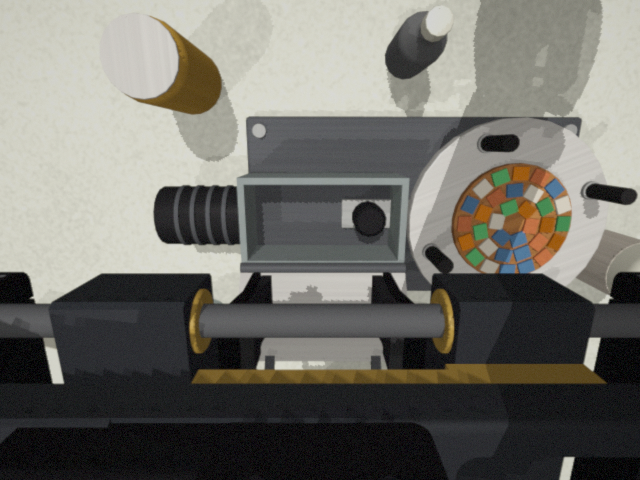

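The knob is now well forward at (369,219), so it is home, and the bar is at own (139.5, −95). I'll turn the tool 90° and go above the bar.

```bash
python3 -m handwheel '[{"x":-0.014,"y":0,"z":0,"wx":0,"wy":0,"wz":7},{"x":-0.028,"y":0,"z":0,"wx":0,"wy":0,"wz":14},{"x":-0.042,"y":0,"z":0,"wx":0,"wy":0,"wz":21},{"x":-0.056,"y":0,"z":0,"wx":0,"wy":0,"wz":28},{"x":-0.07,"y":0,"z":0,"wx":0,"wy":0,"wz":35},{"x":-0.084,"y":0,"z":0,"wx":0,"wy":0,"wz":42},{"x":-0.098,"y":0,"z":0,"wx":0,"wy":0,"wz":49},{"x":-0.112,"y":0,"z":0,"wx":0,"wy":0,"wz":56},{"x":-0.126,"y":0,"z":0,"wx":0,"wy":0,"wz":63},{"x":-0.137,"y":0,"z":0,"wx":0,"wy":0,"wz":70}]' 0.034 10 >/dev/null; python3 -m handwheel '[{"x":0,"y":0,"z":0,"wx":0,"wy":0,"wz":7},{"x":0,"y":0,"z":0,"wx":0,"wy":0,"wz":14},{"x":0,"y":0,"z":0,"wx":0,"wy":0,"wz":20},{"x":0,"y":0,"z":0,"wx":0,"wy":0,"wz":20},{"x":0,"y":0,"z":0,"wx":0,"wy":0,"wz":20}]' 
sed -i 's/\[\[-1,0,0\],\[0,1,0\],\[0,0,-1\]\]/[[0,1,0],[1,0,0],[0,0,-1]]/g' own.py
python3 own.py 139.5 -95 160
```

```text
time: 12.32
position: [0.6909, 0.0555, 0.2565]
tool_rot: [-1.867, -2.523, 0.004]
ft_force: [0.1, 0.5, 0.6]
grip_width: 0.393
grip_force: 0.0
t 12.32 own mm [135.3 -97.9 256.5] F own [0.3 0.5 0.6] euler vs own-down [ 0.21  0.06 -0.17]
tool shift m [0.0028 0.0045 0.0965] turn deg [-0.21 -0.06  0.17]
```

```bash
python3 -m handwheel '[{"x":0.003,"y":0.004,"z":0.02,"wx":0,"wy":0,"wz":0},{"x":0.003,"y":0.004,"z":0.045,"wx":0,"wy":0,"wz":0},{"x":0.003,"y":0.004,"z":0.065,"wx":0,"wy":0,"wz":0},{"x":0.003,"y":0.004,"z":0.08,"wx":0,"wy":0,"wz":0},{"x":0.003,"y":0.004,"z":0.09,"wx":0,"wy":0,"wz":0},{"x":0.003,"y":0.004,"z":0.095,"wx":0,"wy":0,"wz":0},{"x":0.003,"y":0.004,"z":0.095,"wx":0,"wy":0,"wz":0}]' >/dev/null; python3 own.py 
python3 -m handwheel '[{"x":0,"y":0,"z":0,"wx":0,"wy":0,"wz":0},{"x":0,"y":0,"z":0,"wx":0,"wy":0,"wz":0},{"x":0,"y":0,"z":0,"wx":0,"wy":0,"wz":0},{"x":0,"y":0,"z":0,"wx":0,"wy":0,"wz":0},{"x":0,"y":0,"z":0,"wx":0,"wy":0,"wz":0}]' 0 12; python3 own.py
```

```text
t 12.9 own mm [139.4 -95.5 162.2] F own [-0.9  0.7  0.7] euler vs own-down [ 0.13  0.04 -0.04]
time: 13.32
position: [0.695, 0.0588, 0.1643]
tool_rot: [1.872, 2.522, 0.001]
ft_force: [-1.0, 0.4, 4.9]
grip_width: 0.11
grip_force: 12.0
t 13.32 own mm [140.2 -95.9 164.3] F own [-0.9  0.7  4.9] euler vs own-down [-0.03  0.    0.02]
```

```bash
python3 -m handwheel '[{"x":0,"y":-0.008,"z":-0.009,"wx":0,"wy":0,"wz":0},{"x":0,"y":-0.015,"z":-0.0155,"wx":0,"wy":0,"wz":0},{"x":0,"y":-0.023,"z":-0.0215,"wx":0,"wy":0,"wz":0},{"x":0,"y":-0.039,"z":-0.0315,"wx":0,"wy":0,"wz":0},{"x":0,"y":-0.056,"z":-0.039,"wx":0,"wy":0,"wz":0},{"x":0,"y":-0.075,"z":-0.0435,"wx":0,"wy":0,"wz":0},{"x":0,"y":-0.097,"z":-0.0455,"wx":0,"wy":0,"wz":0},{"x":0,"y":-0.097,"z":-0.0455,"wx":0,"wy":0,"wz":0}]'; python3 own.py
```

```text
time: 13.98
position: [0.5988, 0.03, 0.2112]
tool_rot: [-1.873, -2.519, -0.003]
ft_force: [0.6, 0.4, 4.6]
grip_width: 0.106
grip_force: 12.0
t 13.98 own mm [ 39.8 -95.7 211.2] F own [0.6 0.2 4.6] euler vs own-down [-0.01  0.2   0.1 ]
```

```bash
python3 -m handwheel '[{"x":0,"y":-0.01,"z":0.0005,"wx":0,"wy":0,"wz":0},{"x":0,"y":-0.019,"z":0.0015,"wx":0,"wy":0,"wz":0},{"x":0,"y":-0.037,"z":0.0055,"wx":0,"wy":0,"wz":0},{"x":0,"y":-0.055,"z":0.0125,"wx":0,"wy":0,"wz":0},{"x":0,"y":-0.071,"z":0.022,"wx":0,"wy":0,"wz":0},{"x":0,"y":-0.084,"z":0.032,"wx":0,"wy":0,"wz":0},{"x":0,"y":-0.095,"z":0.043,"wx":0,"wy":0,"wz":0},{"x":0,"y":-0.104,"z":0.055,"wx":0,"wy":0,"wz":0},{"x":0,"y":-0.104,"z":0.055,"wx":0,"wy":0,"wz":0}]'; python3 own.py
```

```text
time: 14.73
position: [0.4998, 0.0002, 0.152]
tool_rot: [-1.871, -2.52, 0.003]
ft_force: [0.3, -0.3, -0.9]
grip_width: 0.106
grip_force: 12.0
t 14.73 own mm [-63.6 -95.4 152. ] F own [ 0.2 -0.4 -0.9] euler vs own-down [0.18 0.07 0.05]
```

```bash
python3 -m handwheel '[{"x":0,"y":-0.0075,"z":0.013,"wx":0,"wy":0,"wz":0},{"x":0,"y":-0.012,"z":0.025,"wx":0,"wy":0,"wz":0},{"x":0,"y":-0.016,"z":0.037,"wx":0,"wy":0,"wz":0},{"x":0,"y":-0.018,"z":0.047,"wx":0,"wy":0,"wz":0},{"x":0,"y":-0.019,"z":0.055,"wx":0,"wy":0,"wz":0},{"x":0,"y":-0.0195,"z":0.061,"wx":0,"wy":0,"wz":0},{"x":0,"y":-0.0195,"z":0.065,"wx":0,"wy":0,"wz":0},{"x":0,"y":-0.0195,"z":0.068,"wx":0,"wy":0,"wz":0},{"x":0,"y":-0.0195,"z":0.07,"wx":0,"wy":0,"wz":0},{"x":0,"y":-0.0195,"z":0.07,"wx":0,"wy":0,"wz":0}]'; python3 own.py
```

```text
time: 15.57
position: [0.4807, -0.0055, 0.0826]
tool_rot: [-1.87, -2.518, 0.009]
ft_force: [-6.2, -1.5, -0.1]
grip_width: 0.111
grip_force: 12.0
t 15.57 own mm [-83.5 -95.4  82.6] F own [-6.3  0.4 -0.1] euler vs own-down [0.44 0.06 0.03]
```

```bash
python3 -m handwheel '[{"x":0,"y":0.001,"z":0.0015,"wx":0,"wy":0,"wz":0},{"x":0,"y":0.002,"z":0.003,"wx":0,"wy":0,"wz":0},{"x":0,"y":0.002,"z":0.003,"wx":0,"wy":0,"wz":0}]' >/dev/null; python3 own.py
python3 - <<'E'
from h import *
a=ctrl.get_image("scene")["image"][120:340,270:470,::-1];cv2.imwrite("pics/s3.png",cv2.resize(a,None,fx=2.7,fy=2.7,interpolation=cv2.INTER_CUBIC))
E
```

```text
t 15.82 own mm [-83.6 -95.6  80.8] F own [-14.9   1.9  13.5] euler vs own-down [0.73 0.14 0.06]
```

View pics/s3.png

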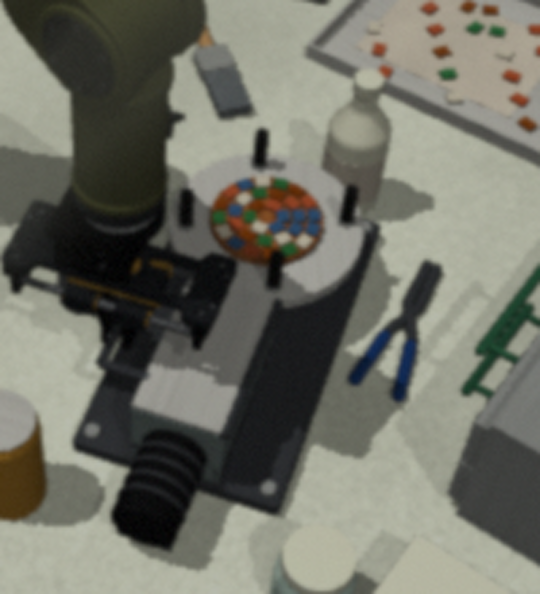

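The flap lies flat on the case, and pressing meets a reaction. I'll release and lift off.

```bash
python3 -m handwheel '[{"x":0,"y":-0.004,"z":-0.004,"wx":0,"wy":0,"wz":0},{"x":0,"y":-0.004,"z":-0.004,"wx":0,"wy":0,"wz":0}]' - 3 >/dev/null; python3 own.py
python3 -m handwheel '[{"x":0,"y":0,"z":0,"wx":0,"wy":0,"wz":0},{"x":0,"y":0,"z":0,"wx":0,"wy":0,"wz":0},{"x":0,"y":0,"z":0,"wx":0,"wy":0,"wz":0},{"x":0,"y":0,"z":0,"wx":0,"wy":0,"wz":0}]' 0.028 >/dev/null; python3 own.py
```

```text
t 16.03 own mm [-83.4 -95.7  85.3] F own [-4.4 -0.6 -0.5] euler vs own-down [0.12 0.03 0.04]
t 16.37 own mm [-81.4 -95.8  85.4] F own [-0.6  0.2 -0. ] euler vs own-down [-0.1  -0.03  0.01]
```

```bash
python3 -m handwheel '[{"x":0,"y":-0.002,"z":-0.005,"wx":0,"wy":0,"wz":0},{"x":0,"y":-0.002,"z":-0.015,"wx":0,"wy":0,"wz":0},{"x":0,"y":-0.002,"z":-0.03,"wx":0,"wy":0,"wz":0},{"x":0,"y":-0.002,"z":-0.06,"wx":0,"wy":0,"wz":0},{"x":0,"y":-0.002,"z":-0.1,"wx":0,"wy":0,"wz":0},{"x":0,"y":-0.002,"z":-0.13,"wx":0,"wy":0,"wz":0},{"x":0,"y":-0.002,"z":-0.13,"wx":0,"wy":0,"wz":0},{"x":0,"y":-0.002,"z":-0.13,"wx":0,"wy":0,"wz":0}]' >/dev/null; python3 own.py
python3 - <<'E'
from h import *
a=ctrl.get_image("scene")["image"][120:340,270:470,::-1];cv2.imwrite("pics/s4.png",cv2.resize(a,None,fx=2.7,fy=2.7,interpolation=cv2.INTER_CUBIC))
E
```

```text
t 17.03 own mm [-82.8 -96.1 217.8] F own [ 0.2 -0.7 -0.5] euler vs own-down [-0.32  0.01  0.03]
```

View pics/s4.png

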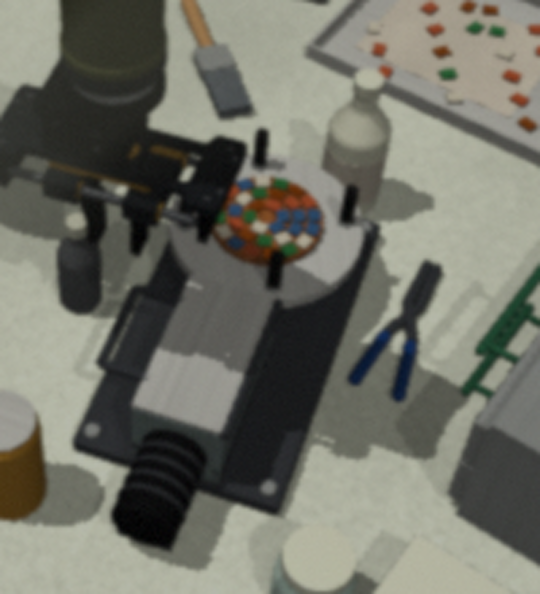

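The flap is shut flat with the bar free at crop (130,325), the gripper is clear, and the glue and the other things are in place. I'm handing in.

```bash
python3 -c "from bench import ctrl;print(ctrl.close_job())"
```

```text
the job is handed in; nothing more can be done
None
```

The job is handed in: the knob went fully home on the third try after two small wheel turns, the flap was lowered shut in the grip, and the other things looked undisturbed; the judge's verdict was not shown.

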